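Load a tight temperature probe into a dry block heater

TASK

Take the probe with the square head out of its rack and fit it in the well of the dry block heater; the block sits up to a centimetre off-centre in its housing, so find it by touch or by eye. A spring shoe juts into the well: lean the probe, hook its lower edge into the mouth, push the shoe back with it, then straighten the probe and slide it gently home until its flange lies flat on the block, never forcing it (well under 35 N). Let go of it there, and leave the slim probe and the other things on the bench where they are.

Things in the scene. Friction and masses are not known exactly. Their poses are not given: they have to be found in the camera images.
- probe: Probe to fit, about 0.2 kg. Round steel shank 20 mm diameter, 60 mm long, 1 mm chamfer at the foot; then a round flange 34 mm diameter, 4 mm thick; then a square grey head 26 x 26 mm, 38 mm tall, to grasp by two facing flats. Origin: centre of the foot's end face; z up the shank (flange underside at 60, head 64 to 102 mm); x, y square to the flats. Hangs by its flange, upright, in a rack hole
- slim_probe: Bystander in the rack's other hole: shank 14 mm diameter, 60 mm long, flange 32 mm, round head 18 mm diameter, 30 mm tall. Origin at the foot's centre, z up. Leave it in the rack
- rack: Fixed grey plastic block 75 x 160 x 75 mm (x, y, z) with two loose round holes of 25 mm diameter, 68 mm deep, at y = -40 and +40 mm. Origin at the centre of its underside
- heater: Fixed dry block heater: white housing 185 x 216 mm, 70 mm high (x -80 to +105 mm), round an aluminium block 86 x 96 mm, parallel to it, flat top 85 mm above the bench, sides bare down to the housing. The block is wedged fast up to 11 mm off-centre in x and in y, not measured. In its middle a round upright well, 21 mm wide, 66 mm deep, no chamfer. Origin: housing opening's centre, bench level
- shoe (a joint): Spring shoe, a square-edged steel block 11 mm wide, 30 mm deep, jutting 5 mm into the well from the heater's -x side, its flat top 0.5 mm below the block's: an upright probe only bears on its top. 0 m = out (nose 5.5 mm from the well's axis), grows to 0.007 (stop) as it is pushed to the heater's -x; the probe needs about 5 mm. Spring 2.8 N when out, 4.6 N at 5 mm. It cannot be pushed down
- bottle: Bystander: clear capped bottle 60 mm diameter, 120 mm tall. Origin at the underside's centre
- tip_box: Bystander: clear box 120 x 80 x 50 mm. Origin at the underside's centre
- marker: Bystander: white pen lying on the bench, 14 mm thick, 120 mm long. Origin under its middle
Mind the look-alikes: they are no part of the job. What is shaped like the probe but blue or red is not meant.

How it is judged:
On the way, in this order (a step that is already met when the one before it is completed fails the run):
1. the leaning probe (more than 5 degrees), its foot at the well's mouth, pushes the spring shoe back by more than 1.5 mm (value of joint shoe above 0.0015 m and angle between probe's own z axis and vertical above 0.09 rad and z of probe in the frame of heater below 0.092 m and horizontal distance between probe and heater below 0.03 m and contact force between probe and shoe above 0.5 N), for 0.1 s.
2. the probe is straight and sliding down in the well (z of probe in the frame of heater below 0.07 m and horizontal distance between probe and heater below 0.019 m and angle between probe's own z axis and vertical below 0.07 rad).
At the end, for the whole second after the job is handed in: The square-headed probe stands released and at rest in the block's well, within 0.04 rad of upright, its foot at least 58 mm below the block's top (flange within 2 mm of it) and within 19 mm of the housing's centre, the shoe pressed back at least 3 mm (z of probe in the frame of heater below 0.027 m and horizontal distance between probe and heater below 0.019 m and angle between probe's own z axis and vertical below 0.04 rad and value of joint shoe above 0.003 m and linear speed of probe below 0.01 m/s and contact force between probe and the fingers below 0.1 N); the robot touches nothing.
It fails at once if the probe is forced against the heater (its block or its shoe) with more than 35 N (contact force between probe and heater above 35 N).
It fails at once if the slim probe is disturbed by more than 20 mm (distance of slim_probe from where it was at the start of the episode above 0.02 m).
It fails at once if the bottle, tip box or pen is disturbed by more than 30 mm (distance of any of bottle, tip_box, marker from where it was at the start of the episode above 0.03 m).
It also fails if it takes over 72 s, if anything falls off the work surface, if the arm or the gripper's body presses on something with over 40 N, if the wrist force passes 120 N, or if a joint passes its speed limit or range.

ROBOT

A 6-joint arm with a two-finger parallel gripper is mounted at the origin on the work surface. World frame = base frame: x ahead of the robot, y to its left, z up, the work surface at z = 0. Lengths are in m, angles in rad, forces in N, time in s.
With the tool pointing down it reaches from about 0.2 to 0.875 m from the base axis. Payload 3.4 kg.
Tool frame: the origin (TCP) lies at the very end of the fingers, on their centre line; the grasp point (between the pads) lies 19 mm behind it; z points along the fingers, y is the line along which they close (so a half turn about z gives the same grasp; the last joint's range is limited). The gripper opens to 94 mm and grips with 3 to 60 N. Pads are 16 mm wide; open, the fingers measure 119 mm over their backs; the gripper's body (75 mm by 177 mm) begins 78 mm behind the grasp point.
Start: joints at [1.159, 0.276, 1.505, -0, 1.361, -0.121], TCP at [0.165, 0.551, 0.175] pointing down, gripper open.
Joint ranges: [-2.89, 2.89], [-0.75, 2.08], [0.22, 2.7], [-1.18, 4.32], [0.11, 2.71], [-2.7, 2.7]. Speed limits (rad/s): [2.57, 2.57, 3.14, 3.14, 3.14, 3.14].

INTERFACE

Orientations are given as a rotation vector (axis times angle).
In Python, from station import ctrl gives the robot as it stands.
- The arm moves only by the shell command python3 -m inch FILE [FORCE], which reads ROWS from the file FILE. ROWS is one flat JSON list of numbers that holds 1 to 12 rows one after another, with no inner brackets; each row has 5 numbers: the finger opening in m, then dx, dy, dz in fractions of the full range, 1 being 0.75 m, then a turn about the tool's z in normalised numbers (1 is 360 degrees); each row is the pose to reach, as a shift and turn from the pose commanded when the command began, along the tool's axes at that moment; what a row does not reach only later rows make up. A row lasts 1/10 s, in which the tool goes at most 0.05 m and 0.15 rad, less where a joint would pass 70% of its speed; a pose out of reach is approached as far as the arm can. The fingers move at their own pace and stop on an object; FORCE is the grip in N (left out, the last holds). Time passes only in rows, so rows that do not move let the fingers close. It prints the time, the measured TCP pose, the force, the opening and the grip force at its end. Shift and turn numbers lie between -1 and 1, and a call with a number outside is refused. Input that does not fit is refused with a message, and nothing moves.
- ctrl.sense(): the state, without advancing time (a new reading comes with each control period).
- ctrl.snapshot(name): name is "scene" or "top"; returns (picture, depth): 384x512x3 uint8, red, green, blue; 384x512 float32, m along the optical axis (not along the pixel's ray), 0 where there is no reading.
- ctrl.get_calibration(name): a dict with "fx", "fy", "cx", "cy" (pixels), "k1" (the pictures are not rectified: a ray, as slopes to the right and down, at radius r is drawn at 1 + k1 r^2 times it, then the intrinsics apply), "xyz" and "attitude" of the camera in the world. Camera axes: x right, y down, z forward; pixel columns grow to the right and rows downward; lengths in m; the calibration is good to about 2 mm. A picture is of the moment at which its call begins. get_calibration takes no time and is no camera call.
- ctrl.close_job(): hands the job in; it is judged then, once.
The state is a dict: "t": time; "joints": joint angles; "qvel": joint speeds; "joint_torque": joint torques, N m; "tcp_pos": TCP position; "tool_rot": TCP orientation; "force": force on the tool from outside, world axes, zero at the start; "torque": the same for the moment, N m; "opening": finger opening in m; "grip_force": force on a finger pad.
Only numpy, scipy, OpenCV 4.12 (cv2) and the standard library are available. Lean on these libraries where they do the work, as an engineer would, in place of code of your own. Each camera call takes 0.05 s, during which the arm holds its last target. There are 200 camera calls.

## Working session

There is one attempt and no reset: what is moved stays moved. The work goes in short steps, Python scripts to look and compute and a shell command to move; the robot and the scene stay as the last step left them, time stands still between calls to the robot, and variables do not carry over. Pictures are saved under pics/ and viewed, at most 10 in all, crops included, and the job is handed in when it is done.

```bash
ls; mkdir -p pics
cat > h.py <<'E'
import numpy as np, cv2
from scipy.spatial.transform import Rotation as R
from station import ctrl
def cal(n):
    c=ctrl.get_calibration(n); a=np.array(c["attitude"],float)
    M=R.from_rotvec(a).as_matrix() if a.size==3 else (a if a.shape==(3,3) else R.from_quat(a).as_matrix())
    return c,M,np.array(c["xyz"])
def ray(n,u,v):
    c,M,o=cal(n)
    K=np.array([[c["fx"],0,c["cx"]],[0,c["fy"],c["cy"]],[0,0,1]])
    # r in slopes, radial k1
    p=cv2.undistortPoints(np.array([[[u,v]]],float),K,np.array([c["k1"],0,0,0,0.]))[0,0]
    return o,M@np.array([p[0],p[1],1])
def onplane(n,u,v,z):
    o,d=ray(n,u,v); return o+d*(z-o[2])/d[2]
def withdepth(n,u,v,D):
    o,d=ray(n,u,v); return o+d*D
E
python3 - <<'E'
from h import *
for n in("scene","top"):
    print(ctrl.get_calibration(n)); im,d=ctrl.snapshot(n); np.savez(f"pics/{n}0.npz",im=im,d=d); cv2.imwrite(f"pics/{n}0.png",im[:,:,::-1])
print(ctrl.sense())
E
```

```text
pics
{'fx': 370.86733464358895, 'fy': 370.86733464358895, 'cx': 256.7260521086819, 'cy': 190.24448909357486, 'k1': -0.07497745171731986, 'xyz': array([ 1.25278962, -0.43435521,  0.90411169]), 'attitude': array([-2.12769469, -1.12761861,  0.44391106])}
{'fx': 471.28371421068925, 'fy': 471.28371421068925, 'cx': 253.20263591687308, 'cy': 186.38340008689894, 'k1': -0.07632314366916558, 'xyz': array([0.32630081, 0.0450648 , 1.52220442]), 'attitude': array([-2.15232471,  2.137772  , -0.18942531])}
{'t': 0.1, 'joints': array([ 1.15903973e+00,  2.76522826e-01,  1.50596658e+00, -9.81298447e-06,
        1.36074193e+00, -1.21036536e-01]), 'qvel': array([ 0.0019333 , -0.00286933, -0.00343478, -0.00095244,  0.00216027,
        0.00085903]), 'joint_torque': array([ 5.85921007e-04, -4.05460346e+01, -2.37780905e+01,  7.01745786e-02,
        2.99543201e-02, -3.15656484e-05]), 'tcp_pos': array([0.16462375, 0.55034853, 0.17471232]), 'tool_rot': array([-4.54991050e-01, -3.10804266e+00,  2.48686222e-03]), 'force': array([ 0.33956332,  0.28364752, -0.12821714]), 'torque': array([ 0.0042646, -0.014428 ,  0.0230553]), 'grip_force': 0.0, 'opening': 0.09363507393427574}
```

View pics/scene0.png

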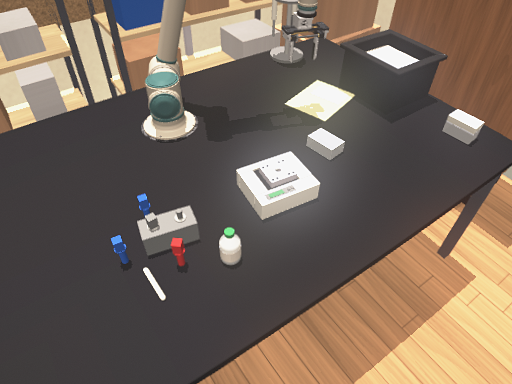

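View pics/top0.png

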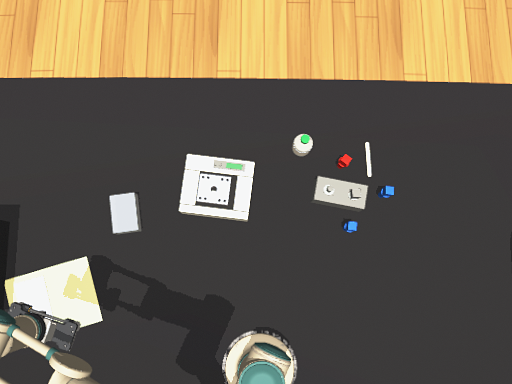

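The scene view shows the grey rack at about (168,230) with the probes in it, and the heater at (278,184). In the top view the heater is at (217,187) and the rack at (341,193).

Candidates for the probe in the top view:
- **Grey square head in the rack:** (355,194). This fits, being grey, square and hanging in the rack.
- **Slim round head:** (329,190).
- **Blue look-alikes:** (388,191) and (351,226).
- **Red look-alike:** (345,160).

I'll confirm with an enlarged crop.

Run:
```python
from h import *
im=cv2.imread("pics/top0.png"); s=cv2.imread("pics/scene0.png")
a=cv2.resize(im[150:225,175:260],None,fx=4.7,fy=4.7,interpolation=cv2.INTER_CUBIC)
b=cv2.resize(im[165:220,305:375],None,fx=5.6,fy=5.6,interpolation=cv2.INTER_CUBIC)
c=cv2.resize(s[150:215,230:325],None,fx=4,fy=4,interpolation=cv2.INTER_CUBIC)
e=cv2.resize(s[185:255,130:215],None,fx=4,fy=3.7,interpolation=cv2.INTER_CUBIC)
out=np.zeros((600,800,3),np.uint8)
for p,x,y in((a,0,0),(b,404,0),(c,0,330+0),(e,404,330)):
    h,w=p.shape[:2]; h=min(h,600-y);w=min(w,800-x); out[y:y+h,x:x+w]=p[:h,:w]
cv2.imwrite("pics/crop1.png",out)
d=np.load("pics/top0.npz")["d"]
def hm(r,c): 
    return withdepth("top",c,r,d[r,c]).round(4)
print("dep head",hm(194,355),hm(190,352),hm(190,329),"rack",hm(193,341),"block",hm(180,205),"hous",hm(170,190))
```

```text
dep head [ 0.5317 -0.284   0.1245] [ 0.5445 -0.2762  0.1201] [ 0.5458 -0.2081  0.1082] rack [ 0.542  -0.2519  0.0733] block [0.5776 0.1721 0.0853] hous [0.6123 0.2215 0.0674]
```

View pics/crop1.png

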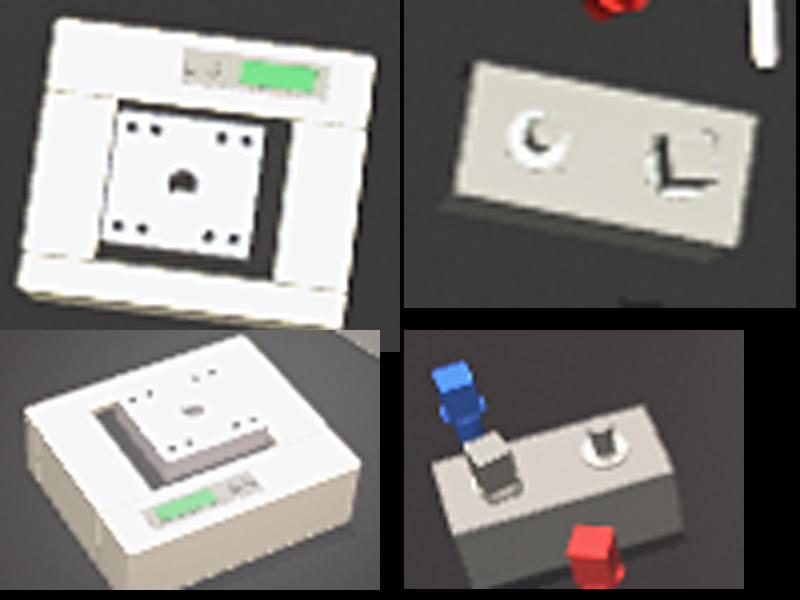

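The crop confirms it. The top-right panel shows the grey square head at the rack's right end (about full-image (355,194)), and the slim round one at the left end (about (328,189)). In the heater panel the display is on the +x side (up), and the block has shifted left and up, with its well at about full-image (214,188).

Run:
```python
from h import *
f=np.load("pics/top0.npz"); im=f["im"]; d=f["d"]
g=cv2.cvtColor(im,cv2.COLOR_RGB2GRAY)
def fit(mask,z,name):
    cs,_=cv2.findContours(mask.astype(np.uint8),cv2.RETR_EXTERNAL,cv2.CHAIN_APPROX_NONE)
    c=max(cs,key=cv2.contourArea)[:,0]
    P=np.array([onplane("top",u,v,z)[:2] for u,v in c])
    r=cv2.minAreaRect((P*1000).astype(np.float32)); print(name,len(c),np.round(r[0],1),np.round(r[1],1),round(r[2],2)); return P
H=np.zeros(d.shape+(3,))
vv,uu=np.mgrid[0:384,0:512]
c,M,o=cal("top")
K=np.array([[c["fx"],0,c["cx"]],[0,c["fy"],c["cy"]],[0,0,1]])
p=cv2.undistortPoints(np.stack([uu,vv],-1).reshape(-1,1,2).astype(float),K,np.array([c["k1"],0,0,0,0.]))[:,0]
W=(o+(np.c_[p,np.ones(len(p))]@M.T)*d.reshape(-1,1)).reshape(384,512,3); np.save("pics/W.npy",W)
Z=W[...,2]
roi=np.zeros(d.shape,bool); roi[140:230,170:265]=1
m=roi&(Z>.055)&(Z<.1)&(g>110); fit(m,.070,"housing")
m=(roi&(Z>.078)&(Z<.1)&(g>110)).astype(np.uint8)
P=fit(m,.085,"block(depth)")
# grey: bright region connected to block
m2=((g>150)&roi).astype(np.uint8); n,l,st,ce=cv2.connectedComponentsWithStats(m2,connectivity=4)
print(st[1:].tolist()); lb=l[182,205]; P=fit(l==lb,.085,"block(grey)")
w=(g[182:196,206:224]); print(w)
roi2=np.zeros(d.shape,bool); roi2[165:220,305:375]=1
m=roi2&(Z>.06)&(Z<.09); fit(m|(roi2&(Z>.06)),.075,"rack")
m=roi2&(Z>.105)
n,l,st,ce=cv2.connectedComponentsWithStats(m.astype(np.uint8))
for i in range(1,n): print(st[i],ce[i],np.median(W[l==i],0))
fit((l==l[191,356])&(l>0),.117,"head?")
print(Z[184:202,346:366].round(3)*1000)
print(g[184:202,346:366])
```

```text
housing 248 [560.5 136.3] [215.6 186. ] 83.31
block(depth) 113 [550.7 144.8] [96.5 86.5] 83.73
[[179, 154, 76, 66, 3601]]
block(grey) 248 [559.1 136.4] [214.9 182.8] 83.32
[[247 247 247 247 247 247 247 247 247 247 247 247 247 247 247 247 248 247]
 [247 247 247 247 247 247 247 247 247 247 247 247 247 247 247 247 247 247]
 [247 247 247 247 247 247 248 248 248 248 247 247 247 247 247 247 247 247]
 [247 247 247 247 248 250 253 254 250 252 249 247 247 247 247 247 247 247]
 [247 247 247 248 251 254 196 116 133 204 251 250 247 247 247 247 247 247]
 [247 247 247 249 252 136  93  73  58  63 189 254 248 247 247 247 247 247]
 [247 247 247 249 234  72  59  63  62  57 113 232 249 247 247 247 247 247]
 [247 247 247 250 236  46  69  69  57  54 117 235 249 247 247 247 247 247]
 [247 247 247 249 252 100 169 162 126  98 161 250 248 247 247 247 247 247]
 [247 247 247 248 249 233 255 255 255 241 233 250 247 247 247 247 247 247]
 [247 247 247 247 248 249 249 249 249 249 249 248 247 247 247 247 247 247]
 [247 247 247 247 247 247 247 247 247 247 247 247 247 247 247 247 247 247]
 [247 247 247 247 247 247 24
[... 6154 characters left out ...]
 213 212
  213 218]
 [213 212 234 224 129  48 135 203 217 215 214 214 213 213 209 211 213 213
  214 219]
 [213 213 225 220 136  51 117 201 220 218 218 218 216 216 217 214 213 213
  215 221]
 [213 214 217 238 177  52 103 191 215 213 218 221 217 215 229 219 214 213
  215 223]
 [213 214 179 221 170  51  67  66  58  60  61  60  76 103 128 198 214 213
  216 219]
 [214 214 215 211 138 109 146 153 151 152 136 119 146 206 218 215 214 214
  217 189]
 [214 214 214 216 174 231 255 255 255 255 254 231 219 216 215 214 213 214
  218 186]
 [213 213 213 214 215 215 193 212 189 199 213 214 214 214 213 213 213 215
  220 155]
 [213 213 213 214 214 214 213 214 214 214 213 213 213 213 213 213 213 214
  221 133]]
```

```bash
cat >> h.py <<'E'
def to(target,yaw):
    """tool-axes shift from present measured pose to TCP target; tool z turn so tool y axis points along world angle yaw (mod pi)"""
    s=ctrl.sense(); T=R.from_rotvec(s["tool_rot"]).as_matrix()
    cur=np.arctan2(T[1,1],T[0,1]); dy=(yaw-cur+np.pi/2)%np.pi-np.pi/2
    return (T.T@(np.array(target)-s["tcp_pos"])).round(4), round(-dy,3), T.round(3), s["joints"].round(3)
E
python3 - <<'E'
from h import *
print(*to([.536,-.2875,.2],np.pi/2),sep="\n")
E
```

```text
[-0.5959 -0.6963 -0.0243]
-0.291
[[-0.958  0.287 -0.001]
 [ 0.287  0.958 -0.002]
 [ 0.    -0.002 -1.   ]]
[ 1.159  0.277  1.506 -0.     1.361 -0.121]
```

The rows are not in the units I measure in: shifts go in shares of 0.75 m and turns go in shares of 360 degrees. I convert before sending: -0.467 m / 0.75 = -0.6227, -0.4 m / 0.75 = -0.5333, -0.2 rad / 6.2832 = -0.0318.

```bash
echo '[0.05, -0.5333, -0.6227, -0.032, -0.0318, 0.05, -0.5333, -0.6227, -0.032, -0.0318, 0.05, -0.5333, -0.6227, -0.032, -0.0318, 0.05, -0.5333, -0.6227, -0.032, -0.0318, 0.05, -0.5333, -0.6227, -0.032, -0.0318, 0.05, -0.5333, -0.6227, -0.032, -0.0318, 0.05, -0.5333, -0.6227, -0.032, -0.0318, 0.05, -0.5333, -0.6227, -0.032, -0.0318, 0.05, -0.5333, -0.6227, -0.032, -0.0318, 0.05, -0.5333, -0.6227, -0.032, -0.0318, 0.05, -0.5333, -0.6227, -0.032, -0.0318, 0.05, -0.5333, -0.6227, -0.032, -0.0318]' > rows.txt && python3 -m inch rows.txt
python3 -c "
from h import *
print(*to([.536,-.2875,.2],np.pi/2),sep='\n')"
```

```text
t: 1.3
tcp_pos: [0.4081, 0.0008, 0.1989]
tool_rot: [0.143, 3.138, 0.001]
force: [1.1, 0.6, 0.1]
opening: 0.0498
grip_force: 0.0
[-0.1536 -0.2755 -0.0012]
-0.091
[[-0.996  0.091  0.   ]
 [ 0.091  0.996  0.   ]
 [-0.     0.    -1.   ]]
[-0.169  0.005  1.777  0.     1.359 -1.649]
```

In the tool's units: -0.2755 m / 0.75 = -0.3673, -0.1535 m / 0.75 = -0.2047, -0.091 rad / 6.2832 = -0.0145.

```bash
echo '[0.05, -0.2047, -0.3673, 0.04, -0.0145, 0.05, -0.2047, -0.3673, 0.04, -0.0145, 0.05, -0.2047, -0.3673, 0.04, -0.0145, 0.05, -0.2047, -0.3673, 0.04, -0.0145, 0.05, -0.2047, -0.3673, 0.04, -0.0145, 0.05, -0.2047, -0.3673, 0.04, -0.0145, 0.05, -0.2047, -0.3673, 0.04, -0.0145, 0.05, -0.2047, -0.3673, 0.04, -0.0145, 0.05, -0.2047, -0.3673, 0.04, -0.0145]' > rows.txt && python3 -m inch rows.txt
python3 - <<'E'
from h import *
print(*to([.536,-.2875,.085],np.pi/2),sep='\n')
im,d=ctrl.snapshot("scene"); cv2.imwrite("pics/s1.png",cv2.resize(im[150:280,90:250,::-1],None,fx=4.5,fy=4.5,interpolation=cv2.INTER_CUBIC))
E
```

```text
t: 2.2
tcp_pos: [0.535, -0.2839, 0.1683]
tool_rot: [0.0, -3.14, -0.004]
force: [-0.1, -0.0, -1.8]
opening: 0.0499
grip_force: 0.0
[-0.0012 -0.0037  0.0833]
0.0
[[-1.    -0.    -0.002]
 [-0.     1.     0.002]
 [ 0.002  0.002 -1.   ]]
[-6.030e-01  3.280e-01  1.447e+00  1.000e-03  1.370e+00 -2.175e+00]
```

View pics/s1.png

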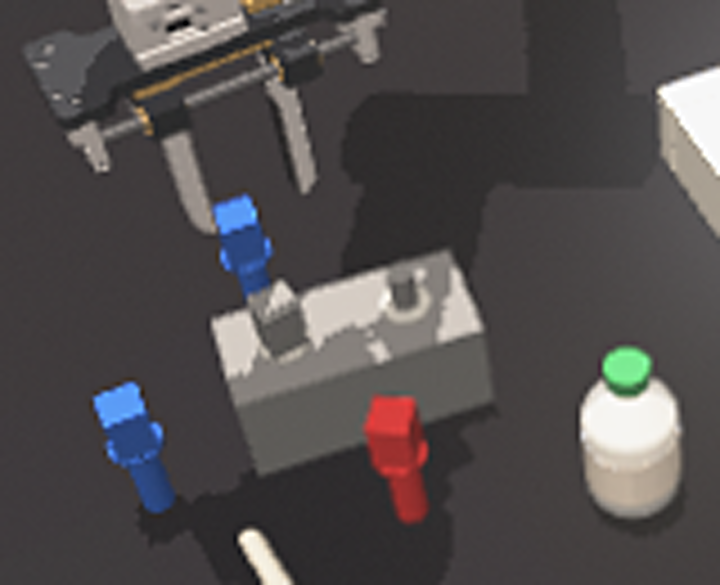

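The crop shows the open gripper above the rack, with the grey head at about crop (280,315) below it and nothing in the fingers' way. I'll descend.

In the tool's units: 0.083 m / 0.75 = 0.1107, 0.07 m / 0.75 = 0.0933.

```bash
echo '[0.05, 0, 0, 0, 0, 0.05, 0, 0, 0.0533, 0, 0.05, 0, 0, 0.0933, 0, 0.05, 0, 0, 0.1107, 0, 0.05, 0, 0, 0.1107, 0, 0.05, 0, 0, 0.1107, 0]' > rows.txt && python3 -m inch rows.txt 
echo '[0.02, 0, 0, 0, 0, 0.02, 0, 0, 0, 0, 0.02, 0, 0, 0, 0, 0.02, 0, 0, 0, 0, 0.02, 0, 0, 0, 0, 0.02, 0, 0, 0, 0]' > rows.txt && python3 -m inch rows.txt 30
```

```text
t: 2.85
tcp_pos: [0.5366, -0.2854, 0.0872]
tool_rot: [-0.001, 3.14, -0.002]
force: [0.2, -0.1, 0.2]
opening: 0.0502
grip_force: 0.0
t: 3.45
tcp_pos: [0.5371, -0.2886, 0.0879]
tool_rot: [-0.001, 3.138, -0.009]
force: [-0.4, -4.6, 6.3]
opening: 0.0202
grip_force: 2.8
```

Run:
```python
from h import *
im,d=ctrl.snapshot("scene"); cv2.imwrite("pics/s2.png",cv2.resize(im[180:260,110:220,::-1],None,fx=6,fy=6,interpolation=cv2.INTER_CUBIC))
s=ctrl.sense(); print(s["force"],s["opening"],s["grip_force"],s["tcp_pos"])
```

```text
[-1.60753971 -4.20764302  4.76789013] 0.020260852306057633 2.834197219926864 [ 0.53708827 -0.28858804  0.0879041 ]
```

View pics/s2.png

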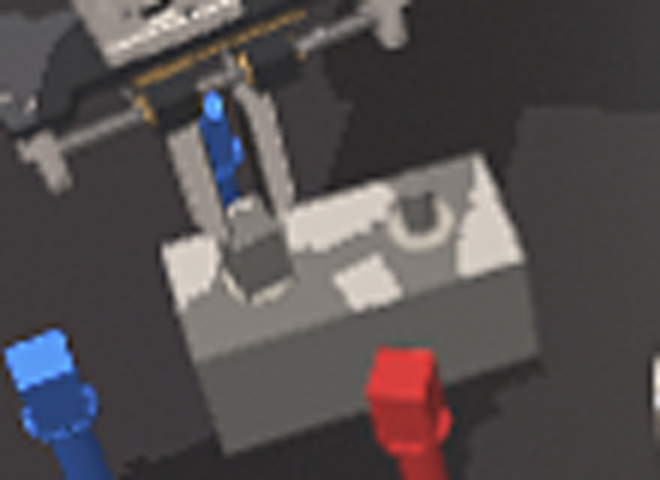

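The crop shows the fingers closed near the head at about crop (250,235). The 20 mm opening doesn't fit the 26 mm head, so I'll project known points into the view to check.

Run:
```python
from h import *
def proj(n,P):
    c,M,o=cal(n); q=M.T@(np.array(P)-o); s=q[:2]/q[2]; s=s*(1+c["k1"]*(s@s)); return np.array([c["cx"]+c["fx"]*s[0],c["cy"]+c["fy"]*s[1]])
cr=lambda P:((proj("scene",P)-[110,180])*6).round(0)
print("tcp",cr([.537,-.2886,.088]),"finger tips inner",cr([.537,-.2986,.088]),cr([.537,-.2786,.088]))
print("head top ctr",cr([.536,-.2875,.117]),[cr([.536+a*.013,-.2875+b*.013,.117]) for a in(-1,1) for b in(-1,1)])
print("slim top",cr([.5508,-.2101,.109]), "rack hole slim",cr([.5508,-.2101,.079]))
for n in("scene","top"):
    im,d=ctrl.snapshot(n)
    im2=im[:,:,::-1]
    np.savez(f"pics/{n}2.npz",im=im,d=d)
    print(n,[np.round(withdepth(n,*proj(n,P),d[tuple(np.round(proj(n,P)).astype(int)[::-1])]),3) for P in([.545,-.2875,.117],[.536,-.2875,.117],[.53,-.2875,.117])])
x=cv2.resize(np.load("pics/top2.npz")["im"][165:220,305:375,::-1],None,fx=8,fy=8,interpolation=cv2.INTER_CUBIC); cv2.imwrite("pics/t2.png",x)
```

```text
tcp [253. 256.] finger tips inner [233. 265.] [272. 247.]
head top ctr [242. 213.] [array([206., 208.]), array([257., 184.]), array([227., 243.]), array([280., 219.])]
slim top [409. 176.] rack hole slim [417. 217.]
scene [array([ 0.547, -0.288,  0.119]), array([ 0.536, -0.288,  0.117]), array([ 0.531, -0.288,  0.118])]
top [array([ 0.476, -0.183,  0.56 ]), array([ 0.47 , -0.182,  0.562]), array([ 0.465, -0.181,  0.566])]
```

View pics/t2.png

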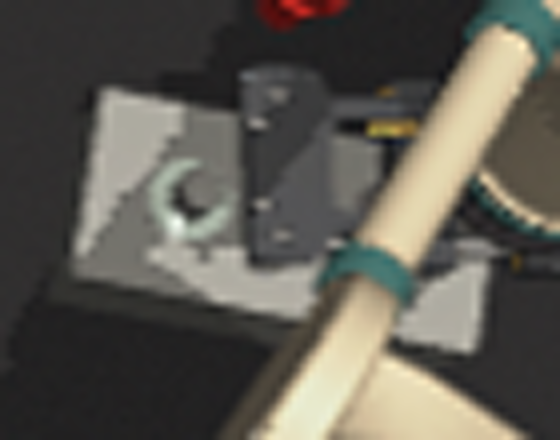

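Scene depth puts the head top at (0.536, -0.288, 0.118), so it's between the fingers. In the top crop the arm hides the head. I'll try a firmer close.

```bash
echo '[0.0, 0, 0, 0, 0, 0.0, 0, 0, 0, 0, 0.0, 0, 0, 0, 0, 0, 0, 0, 0, 0]' > rows.txt && python3 -m inch rows.txt 30
```

```text
t: 4.0
tcp_pos: [0.5368, -0.2854, 0.0872]
tool_rot: [0.0, 3.139, -0.0]
force: [-0.1, 0.2, 7.2]
opening: 0.0
grip_force: 3.8
```

Run:
```python
from h import *
im,d=ctrl.snapshot("scene"); cv2.imwrite("pics/s3.png",cv2.resize(im[165:245,100:210,::-1],None,fx=7,fy=7,interpolation=cv2.INTER_LANCZOS4))
```

```text
(no output)
```

View pics/s3.png

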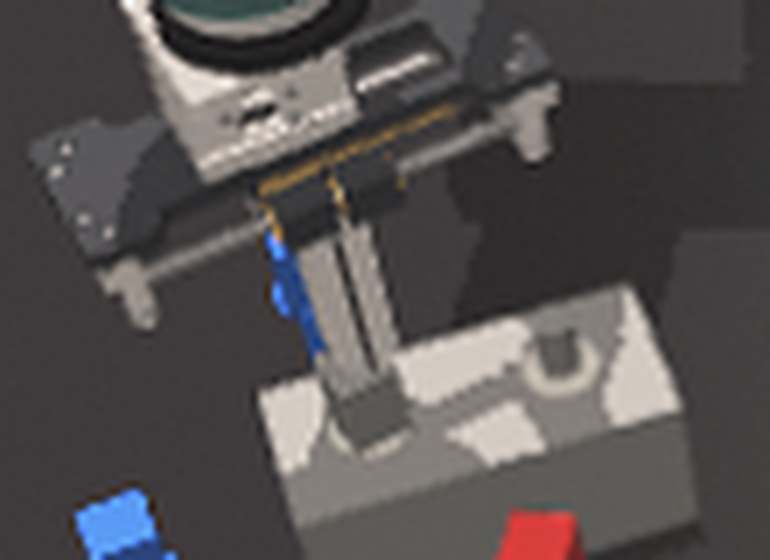

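Run:
```python
from h import *
ims=[ctrl.snapshot("scene") for _ in range(2)]
D=np.median([x[1] for x in ims],0)
for cx,cy in((340,260),(350,300),(330,320),(375,320),(345,350),(380,350),(385,370),(350,380),(350,388),(365,395),(395,385),(370,405),(370,430)):
    u,v=100+cx/7,165+cy/7; print((cx,cy),withdepth("scene",u,v,D[int(round(v)),int(round(u))]).round(3))
s=ctrl.sense(); print(s["tcp_pos"],s["joints"],s["force"],s["opening"])
```

```text
(340, 260) [ 0.546 -0.284  0.179]
(350, 300) [ 0.543 -0.284  0.154]
(330, 320) [ 0.549 -0.295  0.154]
(375, 320) [ 0.546 -0.278  0.14 ]
(345, 350) [ 0.55  -0.293  0.136]
(380, 350) [ 0.549 -0.279  0.126]
(385, 370) [ 0.55  -0.28   0.116]
(350, 380) [ 0.546 -0.293  0.115]
(350, 388) [ 0.551 -0.295  0.116]
(365, 395) [ 0.554 -0.291  0.112]
(395, 385) [ 0.552 -0.278  0.107]
(370, 405) [ 0.552 -0.29   0.102]
(370, 430) [ 0.553 -0.293  0.09 ]
[ 0.53682534 -0.28545062  0.0872474 ] [-6.03850249e-01  3.82512408e-01  1.57133652e+00  1.14955991e-03
  1.18553206e+00 -2.17506690e+00] [-1.4763532  -0.10847477  7.37608006] 0.0007384038100356569
```

```bash
cat >> h.py <<'E'
def proj(n,P):
    c,M,o=cal(n); q=M.T@(np.array(P)-o); s=q[:2]/q[2]; s=s*(1+c["k1"]*(s@s)); return np.array([c["cx"]+c["fx"]*s[0],c["cy"]+c["fy"]*s[1]])
E
python3 - <<'E'
from h import *
for z in(.168,.183,.198): print(z,[((proj("scene",[.535,y,z])-[90,150])*4.5).round() for y in(-.284-.030,-.284+.030)])
# same for s3 at .087/.117
for z in(.087,.102,.117): print(z,[((proj("scene",[.545,y,z])-[100,165])*7).round() for y in(-.2935,-.2775)])
im,d=ctrl.snapshot("top"); g=d[165:220,305:375]
E
```

```text
0.168 [array([214., 257.]), array([307., 216.])]
0.183 [array([208., 239.]), array([302., 199.])]
0.198 [array([203., 222.]), array([298., 181.])]
0.087 [array([362., 423.]), array([398., 406.])]
0.102 [array([355., 399.]), array([392., 382.])]
0.117 [array([348., 375.]), array([385., 358.])]
```

The fingertips project to about z = 0.115 while the reported TCP z is 0.087. So the tips sit roughly 25–30 mm above the reading and closed on top of the head. I'll go up, open, and go down deeper, checking force on the way.

In the tool's units: -0.04 m / 0.75 = -0.0533, -0.03 m / 0.75 = -0.04.

```bash
echo '[0.0, 0, 0, -0.04, 0, 0.05, 0, 0, -0.0533, 0, 0.05, 0, 0, -0.0533, 0, 0.05, 0, 0, -0.0533, 0, 0.05, 0, 0, -0.0533, 0, 0.05, 0, 0, 0, 0, 0.05, 0, 0, 0, 0, 0.05, 0, 0, 0.0133, 0, 0.05, 0, 0, 0.0133, 0]' > rows.txt && python3 -m inch rows.txt
python3 - <<'E'
from h import *
im,d=ctrl.snapshot("scene"); cv2.imwrite("pics/s4.png",cv2.resize(im[165:245,100:210,::-1],None,fx=7,fy=7,interpolation=cv2.INTER_LANCZOS4))
s=ctrl.sense(); print(s["tcp_pos"])
for z in(.078,.093,.108): print(z,[((proj("scene",[.545,-.2865+y,z])-[100,165])*7).round() for y in(-.025,.025)])
E
```

```text
t: 5.1
tcp_pos: [0.5354, -0.2851, 0.0751]
tool_rot: [0.0, -3.14, -0.002]
force: [0.1, 0.1, 0.3]
opening: 0.0498
grip_force: 0.0
[ 0.53593043 -0.28548334  0.07587895]
0.078 [array([325., 456.]), array([438., 403.])]
0.093 [array([318., 432.]), array([432., 380.])]
0.108 [array([310., 409.]), array([426., 356.])]
```

View pics/s4.png

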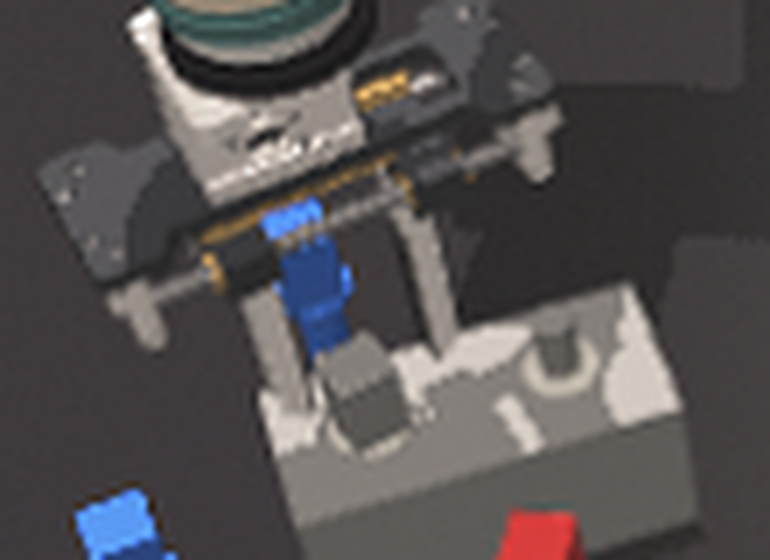

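Left and right fingertips show at crop (295,408) and (445,355), which matches z ≈ 0.106. That confirms an offset of about +30 mm. I'll go 20 mm deeper and close.

In the tool's units: 0.02 m / 0.75 = 0.0267, 0.012 m / 0.75 = 0.016.

```bash
echo '[0.05, 0, 0, 0.016, 0, 0.05, 0, 0, 0.0267, 0, 0.05, 0, 0, 0.0267, 0, 0.05, 0, 0, 0.0267, 0]' > rows.txt && python3 -m inch rows.txt 
echo '[0.0, 0, 0, 0, 0, 0, 0, 0, 0, 0, 0, 0, 0, 0, 0, 0, 0, 0, 0, 0, 0, 0, 0, 0, 0, 0, 0, 0, 0, 0]' > rows.txt && python3 -m inch rows.txt 30
```

```text
t: 5.55
tcp_pos: [0.5357, -0.2853, 0.0556]
tool_rot: [0.0, -3.141, -0.001]
force: [0.4, -0.4, 0.2]
opening: 0.05
grip_force: 0.0
t: 6.15
tcp_pos: [0.5362, -0.287, 0.0564]
tool_rot: [-0.001, 3.141, -0.004]
force: [-1.0, -4.8, 1.8]
opening: 0.0255
grip_force: 30.0
```

Gripped at 25.5 mm and 30 N. Now I'll lift and check the weight.

In the tool's units: -0.115 m / 0.75 = -0.1533, -0.09 m / 0.75 = -0.12.

```bash
echo '[0.0, 0, 0, -0.02, 0, 0, 0, 0, -0.04, 0, 0, 0, 0, -0.08, 0, 0, 0, 0, -0.12, 0, 0, 0, 0, -0.1533, 0, 0, 0, 0, -0.1533, 0, 0, 0, 0, -0.1533, 0]' > rows.txt && python3 -m inch rows.txt 40
python3 - <<'E'
from h import *
print(ctrl.sense()["force"]); print(*to([.6153,.1372,.1714],1.454),sep="\n")
E
```

```text
t: 6.85
tcp_pos: [0.5354, -0.2842, 0.1697]
tool_rot: [0.001, -3.14, -0.004]
force: [-0.4, -0.3, -2.3]
opening: 0.0254
grip_force: 40.0
[-0.37448048 -0.29868284 -2.30801982]
[-0.0801  0.4214 -0.0008]
0.117
[[-1.    -0.    -0.001]
 [-0.     1.     0.002]
 [ 0.001  0.002 -1.   ]]
[-6.040e-01  3.270e-01  1.444e+00  1.000e-03  1.373e+00 -2.175e+00]
```

In the tool's units: 0.4214 m / 0.75 = 0.5619, -0.08 m / 0.75 = -0.1067, 0.117 rad / 6.2832 = 0.0186.

```bash
echo '[0, -0.1067, 0.5619, 0, 0.0186, 0, -0.1067, 0.5619, 0, 0.0186, 0, -0.1067, 0.5619, 0, 0.0186, 0, -0.1067, 0.5619, 0, 0.0186, 0, -0.1067, 0.5619, 0, 0.0186, 0, -0.1067, 0.5619, 0, 0.0186, 0, -0.1067, 0.5619, 0, 0.0186, 0, -0.1067, 0.5619, 0, 0.0186, 0, -0.1067, 0.5619, 0, 0.0186, 0, -0.1067, 0.5619, 0, 0.0186, 0, -0.1067, 0.5619, 0, 0.0186]' > rows.txt && python3 -m inch rows.txt
python3 - <<'E'
from h import *
print(*to([.6153,.1372,.1164],1.454),sep="\n")
ss=[ctrl.snapshot("scene") for _ in range(3)]; im=ss[0][0]; d=np.median([x[1] for x in ss],0); np.savez("pics/scene5.npz",im=im,d=d)
s=ctrl.sense(); u,v=proj("scene",[s["tcp_pos"][0],s["tcp_pos"][1],.16]).astype(int)
print(u,v)
p=cv2.resize(im[v-40:v+60,u-60:u+60,::-1],None,fx=6,fy=6,interpolation=cv2.INTER_CUBIC); cv2.imwrite("pics/s5.png",p)
E
```

```text
t: 7.95
tcp_pos: [0.614, 0.1364, 0.1682]
tool_rot: [-0.18, -3.131, 0.002]
force: [-0.4, -0.4, -2.1]
opening: 0.0259
grip_force: 40.0
[-0.0015  0.0011  0.0518]
0.002
[[-0.993  0.115 -0.005]
 [ 0.115  0.993 -0.001]
 [ 0.005 -0.002 -1.   ]]
[ 0.108  0.364  1.391 -0.     1.392 -1.347]
288 164
```

View pics/s5.png

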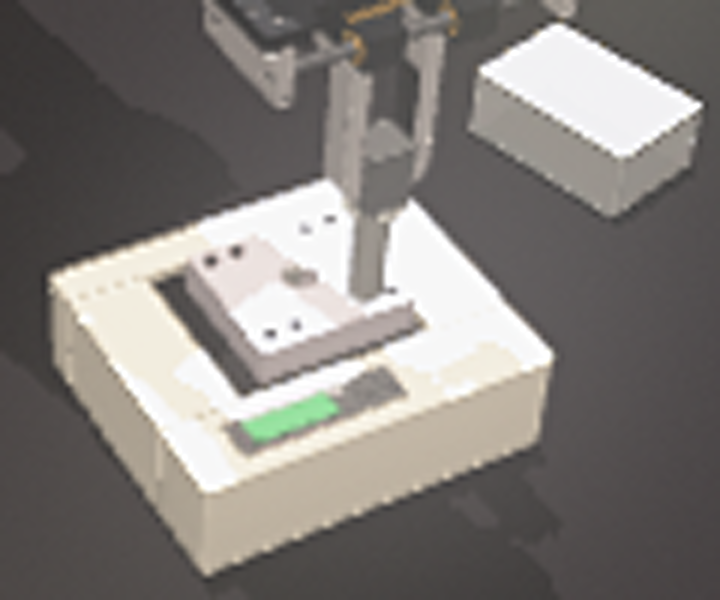

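The probe hangs upright in the grip, foot at about crop (368,298), on the block's +x side, clear of the tip box. I'll descend beside the block.

In the tool's units: 0.05 m / 0.75 = 0.0667, 0.03 m / 0.75 = 0.04.

```bash
echo '[0, 0, 0, 0.04, 0, 0, 0, 0, 0.0667, 0, 0, 0, 0, 0.0667, 0, 0, 0, 0, 0.0667, 0, 0, 0, 0, 0.0667, 0]' > rows.txt && python3 -m inch rows.txt 
echo '[0, 0.0053, 0, 0, 0, 0, 0.0107, 0, 0, 0, 0, 0.0147, 0, 0, 0, 0, 0.0147, 0, 0, 0]' > rows.txt && python3 -m inch rows.txt
python3 -c "
from h import *
s=ctrl.sense();print(s['tcp_pos'],s['force'],s['torque'])"
```

```text
t: 8.6
tcp_pos: [0.6169, 0.1354, 0.1223]
tool_rot: [0.185, 3.134, 0.001]
force: [-0.2, 0.4, -1.5]
opening: 0.0258
grip_force: 40.0
t: 9.0
tcp_pos: [0.6042, 0.1375, 0.1213]
tool_rot: [0.183, 3.136, 0.0]
force: [-0.4, 0.0, -1.5]
opening: 0.0259
grip_force: 40.0
[0.60424188 0.13747932 0.12128121] [-0.36744603  0.04497147 -1.46167115] [ 0.01624501  0.02567311 -0.00393171]
```

In the tool's units: 0.004 m / 0.75 = 0.0053.

```bash
echo '[0, 0, 0, 0.0053, 0, 0, 0, 0, 0.0053, 0]' > rows.txt && python3 -m inch rows.txt; echo '[0, 0.0013, 0, 0, 0, 0, 0.0027, 0, 0, 0, 0, 0.0027, 0, 0, 0]' > rows.txt && python3 -m inch rows.txt; echo '[0, 0.0013, 0, 0, 0, 0, 0.0027, 0, 0, 0, 0, 0.0027, 0, 0, 0]' > rows.txt && python3 -m inch rows.txt
```

```text
t: 9.2
tcp_pos: [0.6045, 0.1373, 0.1163]
tool_rot: [-0.183, -3.135, 0.0]
force: [-0.5, 0.3, -2.9]
opening: 0.0251
grip_force: 40.0
t: 9.5
tcp_pos: [0.6028, 0.1375, 0.1169]
tool_rot: [-0.183, -3.136, -0.0]
force: [0.3, 0.5, -2.5]
opening: 0.0257
grip_force: 40.0
t: 9.8
tcp_pos: [0.6012, 0.1377, 0.117]
tool_rot: [0.183, 3.135, 0.0]
force: [1.0, -0.3, -2.6]
opening: 0.0257
grip_force: 40.0
```

In the tool's units: 0.002 m / 0.75 = 0.0027, 0.001 m / 0.75 = 0.0013.

```bash
echo '[0, 0.0013, 0, 0, 0, 0, 0.0027, 0, 0, 0, 0, 0.0027, 0, 0, 0]' > rows.txt && python3 -m inch rows.txt; echo '[0, 0.0013, 0, 0, 0, 0, 0.0027, 0, 0, 0, 0, 0.0027, 0, 0, 0]' > rows.txt && python3 -m inch rows.txt
```

```text
t: 10.1
tcp_pos: [0.6002, 0.1379, 0.1173]
tool_rot: [0.183, 3.133, 0.0]
force: [3.2, 0.1, -2.7]
opening: 0.0259
grip_force: 40.0
t: 10.4
tcp_pos: [0.5992, 0.138, 0.1177]
tool_rot: [0.183, 3.131, 0.0]
force: [5.6, -2.3, -2.1]
opening: 0.0257
grip_force: 40.0
```

In the tool's units: -0.069 m / 0.75 = -0.092, 0.05 m / 0.75 = 0.0667.

```bash
echo '[0, -0.02, 0, 0, 0, 0, -0.02, -0.0533, 0, 0, 0, -0.0133, -0.092, 0, 0, 0, 0.0267, -0.092, 0, 0, 0, 0.0667, -0.092, 0, 0, 0, 0.0667, -0.092, 0, 0, 0, 0.0667, -0.0853, 0, 0, 0, 0.0667, -0.08, 0, 0, 0, 0.0667, -0.08, 0, 0, 0, 0.0667, -0.08, 0, 0]' > rows.txt && python3 -m inch rows.txt; echo '[0, 0, 0.0013, 0, 0, 0, 0, 0.0027, 0, 0, 0, 0, 0.0027, 0, 0]' > rows.txt && python3 -m inch rows.txt
```

```text
t: 11.4
tcp_pos: [0.5408, 0.0847, 0.1166]
tool_rot: [-0.182, -3.136, -0.0]
force: [0.3, 0.5, -2.1]
opening: 0.0259
grip_force: 40.0
t: 11.7
tcp_pos: [0.5406, 0.0865, 0.1168]
tool_rot: [-0.183, -3.136, -0.0]
force: [-0.0, -0.5, -1.9]
opening: 0.0259
grip_force: 40.0
```

The rows are not in the units I measure in: shifts go in shares of 0.75 m and turns go in shares of 360 degrees. I convert before sending: 0.001 m / 0.75 = 0.0013.

```bash
for i in 1 2 3; do :; done; echo '[0, 0, 0.0013, 0, 0, 0, 0, 0.0013, 0, 0, 0, 0, 0.0013, 0, 0]' > rows.txt && python3 -m inch rows.txt; echo '[0, 0, 0.0013, 0, 0, 0, 0, 0.0013, 0, 0, 0, 0, 0.0013, 0, 0]' > rows.txt && python3 -m inch rows.txt;echo '[0, 0, 0.0013, 0, 0, 0, 0, 0.0013, 0, 0, 0, 0, 0.0013, 0, 0]' > rows.txt && python3 -m inch rows.txt; echo '[0, 0, 0.0013, 0, 0, 0, 0, 0.0013, 0, 0, 0, 0, 0.0013, 0, 0]' > rows.txt && python3 -m inch rows.txt
```

```text
t: 12.0
tcp_pos: [0.5406, 0.0874, 0.1169]
tool_rot: [0.183, 3.136, 0.0]
force: [0.9, -0.2, -2.2]
opening: 0.0257
grip_force: 40.0
t: 12.3
tcp_pos: [0.5407, 0.0884, 0.1169]
tool_rot: [0.183, 3.136, 0.0]
force: [0.3, -0.3, -2.2]
opening: 0.0257
grip_force: 40.0
t: 12.6
tcp_pos: [0.5408, 0.0893, 0.1169]
tool_rot: [0.183, 3.136, -0.0]
force: [0.2, 0.6, -3.1]
opening: 0.0255
grip_force: 40.0
t: 12.9
tcp_pos: [0.5409, 0.0898, 0.1169]
tool_rot: [-0.183, -3.136, 0.002]
force: [0.1, -3.1, -1.4]
opening: 0.0261
grip_force: 40.0
```

In the tool's units: 0.001 m / 0.75 = 0.0013.

```bash
echo '[0, 0, 0.0013, 0, 0, 0, 0, 0.0013, 0, 0, 0, 0, 0.0013, 0, 0]' > rows.txt && python3 -m inch rows.txt
python3 - <<'E'
from h import *
a=np.radians(-6.69); hx=np.array([np.cos(a),np.sin(a)]); hy=np.array([-hx[1],hx[0]])
xw=hx@[.6016,.1376]-.053; 
for y in(.0890,.0895):
  yw=hy@[.5408,y]+.058; w=xw*hx+yw*hy; print("well TCP xy",w.round(4), "depth est",(hx@[.5507,.1448]).round(4),(hy@[.5507,.1448]).round(4),xw.round(4),yw.round(4))
s=ctrl.sense(); T=R.from_rotvec(s["tool_rot"]).as_matrix(); print(T.round(4)[:, :2], hx,hy)
E
```

```text
t: 13.2
tcp_pos: [0.5411, 0.0904, 0.1171]
tool_rot: [0.183, 3.136, -0.003]
force: [-1.0, -5.3, 1.2]
opening: 0.0258
grip_force: 40.0
well TCP xy [0.5493 0.1464] depth est 0.5301 0.208 0.5285 0.2094
well TCP xy [0.5493 0.1469] depth est 0.5301 0.208 0.5285 0.2099
[[-9.932e-01  1.162e-01]
 [ 1.162e-01  9.932e-01]
 [-3.000e-04 -1.800e-03]] [ 0.993191   -0.11649739] [0.11649739 0.993191  ]
```

In the tool's units: -0.07 m / 0.75 = -0.0933, -0.06 m / 0.75 = -0.08.

```bash
echo '[0, 0, -0.016, 0, 0, 0, -0.04, -0.016, 0, 0, 0, -0.0933, -0.016, 0, 0, 0, -0.0933, -0.016, 0, 0, 0, -0.0933, 0.04, 0, 0, 0, -0.0933, 0.0733, 0, 0, 0, -0.0867, 0.0733, 0, 0, 0, -0.08, 0.0733, 0, 0, 0, -0.08, 0.0733, 0, 0]' > rows.txt && python3 -m inch rows.txt; echo '[0, 0.0053, 0, 0, 0, 0, 0.0107, 0, 0, 0, 0, 0.016, 0, 0, 0, 0, 0.0213, 0, 0, 0, 0, 0.0213, 0, 0, 0]' > rows.txt && python3 -m inch rows.txt 8
```

```text
t: 14.1
tcp_pos: [0.6055, 0.1386, 0.1167]
tool_rot: [-0.184, -3.135, -0.0]
force: [-0.0, 0.3, -2.3]
opening: 0.0257
grip_force: 40.0
t: 14.6
tcp_pos: [0.5909, 0.1406, 0.1172]
tool_rot: [0.183, 3.136, -0.0]
force: [1.3, -0.9, -1.9]
opening: 0.0257
grip_force: 8.0
```

In the tool's units: 0.011 m / 0.75 = 0.0147, 0.008 m / 0.75 = 0.0107.

```bash
echo '[0, 0.0053, 0, 0, 0, 0, 0.0107, 0, 0, 0, 0, 0.0147, 0, 0, 0, 0, 0.0147, 0, 0, 0]' > rows.txt && python3 -m inch rows.txt; echo '[0, 0, 0, 0, 0, 0, -0.0067, 0, 0, 0, 0, -0.0267, 0, -0.0133, 0, 0, -0.04, 0, -0.04, 0, 0, -0.04, 0, -0.04, 0, 0, -0.04, 0, -0.04, 0]' > rows.txt && python3 -m inch rows.txt 60
python3 - <<'E'
from h import *
ss=[ctrl.snapshot("scene") for _ in range(3)]; im=ss[0][0]; np.savez("pics/scene6.npz",im=im,d=np.median([x[1] for x in ss],0))
s=ctrl.sense(); print(s["tcp_pos"]); u,v=proj("scene",[s["tcp_pos"][0],s["tcp_pos"][1],.14]).astype(int); print(u,v)
cv2.imwrite("pics/s6.png",cv2.resize(im[v-45:v+45,u-60:u+60,::-1],None,fx=6.5,fy=6.5,interpolation=cv2.INTER_CUBIC))
E
```

```text
t: 15.0
tcp_pos: [0.5795, 0.1423, 0.1167]
tool_rot: [-0.183, -3.135, -0.0]
force: [1.3, 0.3, -2.5]
opening: 0.0261
grip_force: 8.0
t: 15.6
tcp_pos: [0.6096, 0.1388, 0.1464]
tool_rot: [-0.184, -3.135, -0.001]
force: [-0.5, -1.1, -2.7]
opening: 0.0258
grip_force: 60.0
[0.60851138 0.13869446 0.14564783]
287 167
```

View pics/s6.png

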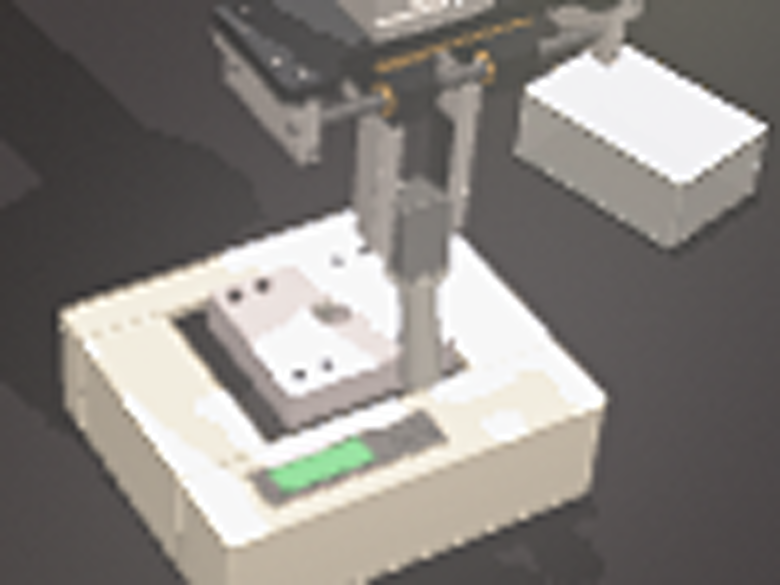

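The crop shows the probe leaning, with its foot at (420,385) swung towards +x (towards the display) and its head towards the block. By geometry that's about 16°. I'll check it from the depth and plan the approach.

```bash
cat >> h.py <<'E'
a_=np.radians(-6.69); hx=np.array([np.cos(a_),np.sin(a_),0]); hy=np.array([-hx[1],hx[0],0]); XW,YW=.5285,.2094
def st():
    s=ctrl.sense(); p=s["tcp_pos"]; return dict(dx=(1000*(hx@p-XW)).round(2),dy=(1000*(hy@p-YW)).round(2),z=(1000*p[2]).round(2),F=np.round([hx@s["force"],hy@s["force"],s["force"][2]],2),t=s["t"])
def lean(f):
    z=np.load(f); d=z["d"]; p=ctrl.sense()["tcp_pos"]; c,M,o=cal("scene")
    K=np.array([[c["fx"],0,c["cx"]],[0,c["fy"],c["cy"]],[0,0,1]]); vv,uu=np.mgrid[0:384,0:512]
    q=cv2.undistortPoints(np.stack([uu,vv],-1).reshape(-1,1,2).astype(float),K,np.array([c["k1"],0,0,0,0.]))[:,0]
    W=o+(np.c_[q,np.ones(len(q))]@M.T)*d.reshape(-1,1); X,Y,Z=W@hx-hx@p,W@hy-hy@p,W[:,2]
    for lo in np.arange(p[2]-.042,p[2]+.075,.008):
        m=(abs(Y)<.02)&(X>-.03)&(X<.06)&(Z>lo)&(Z<lo+.008)
        if m.sum()>3: print(round(lo+.004,3),m.sum(),"x med",(np.median(X[m])*1e3).round(1),"max",(np.percentile(X[m],90)*1e3).round(1),"y",(np.median(Y[m])*1e3).round(1))
E
python3 - <<'E'
from h import *
print(st()); lean("pics/scene6.npz")
E
```

```text
{'dx': np.float64(59.71), 'dy': np.float64(-0.76), 'z': np.float64(145.65), 'F': array([-0.12,  0.03, -2.35]), 't': 15.75}
0.116 14 x med 32.8 max 36.3 y -4.7
0.124 19 x med 30.4 max 33.4 y -5.1
0.132 16 x med 27.5 max 31.4 y -3.9
0.14 14 x med 27.0 max 29.1 y -4.0
0.148 15 x med 24.9 max 26.9 y -4.5
0.156 13 x med 21.4 max 24.9 y -3.2
0.164 7 x med 21.9 max 23.9 y -6.2
0.172 30 x med 23.1 max 27.4 y -8.1
0.18 25 x med 21.2 max 23.2 y -8.5
0.188 26 x med 19.8 max 22.2 y -1.0
0.196 27 x med 17.0 max 19.6 y -2.9
0.204 50 x med 9.2 max 16.6 y 2.3
0.212 24 x med 12.0 max 15.1 y 9.0
0.22 17 x med 10.4 max 12.4 y 12.6
```

Depth gives a slope of 0.285, so 16°, head leaning towards -x. Next I'll touch the block's top beside the well with the lower edge to get the height.

In the tool's units: 0.05 m / 0.75 = 0.0667, 0.03 m / 0.75 = 0.04.

```bash
echo '[0, 0.04, 0.0013, 0, 0, 0, 0.0667, 0.0013, 0.0133, 0, 0, 0.0667, 0.0013, 0.02, 0, 0, 0.0667, 0.0013, 0.02, 0, 0, 0.0667, 0.0013, 0.02, 0]' > rows.txt && python3 -m inch rows.txt 60; python3 -c "
from h import *
print(st())"; echo '[0, 0, 0, 0.0027, 0, 0, 0, 0, 0.004, 0, 0, 0, 0, 0.004, 0, 0, 0, 0, 0.004, 0]' > rows.txt && python3 -m inch rows.txt; echo '[0, 0, 0, 0.0013, 0, 0, 0, 0, 0.0013, 0, 0, 0, 0, 0.0013, 0]' > rows.txt && python3 -m inch rows.txt
```

```text
t: 16.25
tcp_pos: [0.5616, 0.1454, 0.1319]
tool_rot: [0.183, 3.135, 0.0]
force: [-0.2, -0.1, -1.3]
opening: 0.0259
grip_force: 60.0
{'dx': np.float64(12.36), 'dy': np.float64(0.47), 'z': np.float64(131.86), 'F': array([-0.15, -0.08, -1.32]), 't': 16.25}
t: 16.65
tcp_pos: [0.5608, 0.1454, 0.1288]
tool_rot: [0.184, 3.136, 0.0]
force: [-0.3, -0.8, -2.6]
opening: 0.0259
grip_force: 60.0
t: 16.95
tcp_pos: [0.5605, 0.1455, 0.1279]
tool_rot: [0.183, 3.136, 0.0]
force: [0.4, 0.1, -2.4]
opening: 0.0255
grip_force: 60.0
```

In the tool's units: 0.001 m / 0.75 = 0.0013.

```bash
for k in a; do echo '[0, 0, 0, 0.0013, 0, 0, 0, 0, 0.0013, 0, 0, 0, 0, 0.0013, 0]' > rows.txt && python3 -m inch rows.txt; echo '[0, 0, 0, 0.0013, 0, 0, 0, 0, 0.0013, 0, 0, 0, 0, 0.0013, 0]' > rows.txt && python3 -m inch rows.txt; echo '[0, 0, 0, 0.0013, 0, 0, 0, 0, 0.0013, 0, 0, 0, 0, 0.0013, 0]' > rows.txt && python3 -m inch rows.txt; done | grep -E "tcp|force: \["
```

```text
tcp_pos: [0.5605, 0.1455, 0.1268]
force: [-0.2, 0.1, -2.3]
tcp_pos: [0.5605, 0.1455, 0.1259]
force: [0.3, 0.5, -2.1]
tcp_pos: [0.5609, 0.1455, 0.1254]
force: [-0.5, 0.1, 1.2]
```

Contact at TCP z = 0.1256, against 0.1253 predicted. I'll lift, move over the mouth and dip the lower edge in.

In the tool's units: 0.0296 m / 0.75 = 0.0395, -0.005 m / 0.75 = -0.0067.

```bash
echo '[0, 0, 0, -0.0067, 0, 0, 0.02, -0.0004, -0.0067, 0, 0, 0.0395, -0.0004, -0.0067, 0, 0, 0.0395, -0.0004, -0.0067, 0, 0, 0.0395, -0.0004, -0.0067, 0]' > rows.txt && python3 -m inch rows.txt; python3 -c "
from h import *
print(st())"; echo '[0, 0, 0, 0.0027, 0, 0, 0, 0, 0.0053, 0, 0, 0, 0, 0.0067, 0, 0, 0, 0, 0.0067, 0, 0, 0, 0, 0.0067, 0]' > rows.txt && python3 -m inch rows.txt; python3 -c "
from h import *
print(st())"; echo '[0, 0, 0, 0.0013, 0, 0, 0, 0, 0.0013, 0, 0, 0, 0, 0.0013, 0]' > rows.txt && python3 -m inch rows.txt; python3 -c "
from h import *
print(st())"
```

```text
t: 18.35
tcp_pos: [0.531, 0.1487, 0.13]
tool_rot: [0.183, 3.136, 0.0]
force: [0.6, -0.2, -2.6]
opening: 0.0256
grip_force: 60.0
{'dx': np.float64(-18.45), 'dy': np.float64(0.17), 'z': np.float64(129.99), 'F': array([ 0.59, -0.16, -2.62]), 't': 18.35}
t: 18.85
tcp_pos: [0.5312, 0.1486, 0.1247]
tool_rot: [-0.183, -3.136, -0.0]
force: [-0.4, 0.9, -1.8]
opening: 0.0252
grip_force: 60.0
{'dx': np.float64(-18.26), 'dy': np.float64(0.07), 'z': np.float64(124.7), 'F': array([-0.54,  0.82, -1.77]), 't': 18.85}
t: 19.15
tcp_pos: [0.5311, 0.1486, 0.1239]
tool_rot: [0.183, 3.136, 0.0]
force: [-0.3, -0.1, -2.2]
opening: 0.0255
grip_force: 60.0
{'dx': np.float64(-18.36), 'dy': np.float64(0.09), 'z': np.float64(123.87), 'F': array([-0.33, -0.1 , -2.2 ]), 't': 19.15}
```

It's 1.7 mm below the surface with no contact, so the edge is in the mouth. I'll go deeper, then push -x.

In the tool's units: 0.0014 m / 0.75 = 0.0019, 0.0007 m / 0.75 = 0.0009.

```bash
q(){ python3 -c "
from h import *
print(st())"; }; echo '[0, 0, 0, 0.0009, 0, 0, 0, 0, 0.0019, 0, 0, 0, 0, 0.0019, 0]' > rows.txt && python3 -m inch rows.txt >/dev/null; q; echo '[0, 0.0013, 0, 0, 0, 0, 0.0027, 0, 0, 0, 0, 0.004, 0, 0, 0, 0, 0.004, 0, 0, 0]' > rows.txt && python3 -m inch rows.txt>/dev/null; q;  echo '[0, 0.0013, 0, 0, 0, 0, 0.0027, 0, 0, 0, 0, 0.0027, 0, 0, 0]' > rows.txt && python3 -m inch rows.txt>/dev/null; q
```

```text
{'dx': np.float64(-18.07), 'dy': np.float64(0.25), 'z': np.float64(122.97), 'F': array([ 0.32, -0.04,  0.87]), 't': 19.45}
{'dx': np.float64(-20.35), 'dy': np.float64(0.09), 'z': np.float64(122.72), 'F': array([ 1.66, -0.35, -0.27]), 't': 19.85}
{'dx': np.float64(-22.73), 'dy': np.float64(0.09), 'z': np.float64(122.61), 'F': array([ 4.76, -0.38, -1.14]), 't': 20.15}
```

Shoe contact shows, at about 4 N in -x. I'll keep pushing and ease deeper.

In the tool's units: 0.002 m / 0.75 = 0.0027, 0.001 m / 0.75 = 0.0013.

```bash
q(){ python3 -c "
from h import *
print(st())"; }; echo '[0, 0.0013, 0, 0, 0, 0, 0.0027, 0, 0.0005, 0, 0, 0.0027, 0, 0.0007, 0]' > rows.txt && python3 -m inch rows.txt >/dev/null; q; echo '[0, 0.0013, 0, 0.0004, 0, 0, 0.0027, 0, 0.0007, 0, 0, 0.0027, 0, 0.0007, 0]' > rows.txt && python3 -m inch rows.txt>/dev/null; q
```

```text
{'dx': np.float64(-24.73), 'dy': np.float64(0.18), 'z': np.float64(122.41), 'F': array([ 4.4 , -0.73,  0.  ]), 't': 20.45}
{'dx': np.float64(-26.18), 'dy': np.float64(0.21), 'z': np.float64(122.16), 'F': array([5.09, 0.07, 2.42]), 't': 20.75}
```

In the tool's units: 0.0015 m / 0.75 = 0.002, 0.001 m / 0.75 = 0.0013.

```bash
q(){ python3 -c "
from h import *
print(st())"; }; echo '[0, 0.0013, 0, 0, 0, 0, 0.002, 0, 0, 0, 0, 0.002, 0, 0, 0]' > rows.txt && python3 -m inch rows.txt >/dev/null; q; echo '[0, 0.0013, 0, 0, 0, 0, 0.002, 0, 0, 0, 0, 0.002, 0, 0, 0]' > rows.txt && python3 -m inch rows.txt>/dev/null; q
```

```text
{'dx': np.float64(-26.78), 'dy': np.float64(0.22), 'z': np.float64(122.15), 'F': array([ 6.49, -0.28,  1.25]), 't': 21.05}
{'dx': np.float64(-27.36), 'dy': np.float64(0.17), 'z': np.float64(122.12), 'F': array([ 8.04, -1.15, -2.04]), 't': 21.35}
```

The force is climbing steeply in x and the z load has gone, so the shank is seated against the -x wall and the rim is clear. I'll slide down along the lean.

In the tool's units: 0.0015 m / 0.75 = 0.002, 0.0007 m / 0.75 = 0.0009.

```bash
q(){ python3 -c "
from h import *
print(st())"; }; echo '[0, 0, 0, 0.0009, 0, 0, -0.0004, 0, 0.002, 0, 0, -0.0004, 0, 0.002, 0]' > rows.txt && python3 -m inch rows.txt >/dev/null; q; echo '[0, 0, 0, 0.0009, 0, 0, -0.0005, 0, 0.002, 0, 0, -0.0005, 0, 0.002, 0]' > rows.txt && python3 -m inch rows.txt>/dev/null; q
```

```text
{'dx': np.float64(-27.02), 'dy': np.float64(0.27), 'z': np.float64(121.27), 'F': array([ 6.84, -1.48,  2.06]), 't': 21.65}
{'dx': np.float64(-26.62), 'dy': np.float64(0.31), 'z': np.float64(119.86), 'F': array([ 6.41, -1.62,  3.77]), 't': 21.95}
```

In the tool's units: 0.0015 m / 0.75 = 0.002, 0.0007 m / 0.75 = 0.0009.

```bash
q(){ python3 -c "
from h import *
print(st())"; }; echo '[0, -0.0003, 0, 0.0009, 0, 0, -0.0007, 0, 0.002, 0, 0, -0.0007, 0, 0.002, 0]' > rows.txt && python3 -m inch rows.txt >/dev/null; q; echo '[0, -0.0004, 0, 0.0007, 0, 0, -0.0008, 0, 0.0013, 0, 0, -0.0008, 0, 0.0013, 0]' > rows.txt && python3 -m inch rows.txt>/dev/null; q
```

```text
{'dx': np.float64(-26.18), 'dy': np.float64(0.32), 'z': np.float64(118.3), 'F': array([ 6.67, -0.35,  3.31]), 't': 22.25}
{'dx': np.float64(-25.77), 'dy': np.float64(0.31), 'z': np.float64(117.3), 'F': array([ 6.09, -0.46,  2.89]), 't': 22.55}
```

It slides smoothly and is now 8 mm in. I'll ease the grip and straighten by moving the tool towards +x.

In the tool's units: -0.004 m / 0.75 = -0.0053, -0.002 m / 0.75 = -0.0027.

```bash
q(){ python3 -c "
from h import *
print(st())"; }; echo '[0, 0, 0, 0, 0, 0, -0.0027, 0, 0, 0, 0, -0.0053, 0, 0, 0, 0, -0.0053, 0, 0, 0]' > rows.txt && python3 -m inch rows.txt 12 >/dev/null; q; echo '[0, -0.0027, 0, 0, 0, 0, -0.0053, 0, 0, 0, 0, -0.008, 0, 0, 0, 0, -0.008, 0, 0, 0]' > rows.txt && python3 -m inch rows.txt>/dev/null; q
```

```text
{'dx': np.float64(-28.39), 'dy': np.float64(0.05), 'z': np.float64(115.61), 'F': array([-2.98, -0.46,  5.8 ]), 't': 22.95}
{'dx': np.float64(-23.44), 'dy': np.float64(-0.05), 'z': np.float64(115.58), 'F': array([-4.63,  0.71,  7.53]), 't': 23.35}
```

```bash
q(){ python3 -c "
from h import *
print(st())"; }; echo '[0, -0.0027, 0, -0.0007, 0, 0, -0.0053, 0, -0.0013, 0, 0, -0.008, 0, -0.002, 0, 0, -0.008, 0, -0.002, 0]' > rows.txt && python3 -m inch rows.txt >/dev/null; q; echo '[0, -0.0027, 0, -0.0005, 0, 0, -0.0053, 0, -0.0011, 0, 0, -0.008, 0, -0.0016, 0, 0, -0.008, 0, -0.0016, 0]' > rows.txt && python3 -m inch rows.txt>/dev/null; q
```

```text
{'dx': np.float64(-14.84), 'dy': np.float64(-0.14), 'z': np.float64(116.57), 'F': array([-3.6 ,  0.02,  2.28]), 't': 23.75}
{'dx': np.float64(-6.24), 'dy': np.float64(-0.06), 'z': np.float64(118.33), 'F': array([-2.  , -0.19, -1.28]), 't': 24.15}
```

```bash
q(){ python3 -c "
from h import *
print(st())"; }; echo '[0, -0.0027, 0, 0, 0, 0, -0.0053, 0, 0, 0, 0, -0.0067, 0, 0, 0, 0, -0.0067, 0, 0, 0]' > rows.txt && python3 -m inch rows.txt >/dev/null; q; echo '[0, 0, 0, 0.0013, 0, 0, -0.0007, 0, 0.0027, 0, 0, -0.0007, 0, 0.004, 0, 0, -0.0007, 0, 0.004, 0]' > rows.txt && python3 -m inch rows.txt>/dev/null; q
```

```text
{'dx': np.float64(-1.23), 'dy': np.float64(-0.02), 'z': np.float64(118.65), 'F': array([-2.33, -0.71, -1.69]), 't': 24.55}
{'dx': np.float64(-0.36), 'dy': np.float64(0.14), 'z': np.float64(116.02), 'F': array([-0.17, -0.74,  3.61]), 't': 24.95}
```

In the tool's units: 0.003 m / 0.75 = 0.004, 0.002 m / 0.75 = 0.0027.

```bash
q(){ python3 -c "
from h import *
print(st(),ctrl.sense()['torque'].round(2))"; }; echo '[0, 0, 0, 0, 0, 0, 0, 0, 0.0013, 0, 0, 0, 0, 0.0027, 0, 0, 0, 0, 0.004, 0, 0, 0, 0, 0.004, 0]' > rows.txt && python3 -m inch rows.txt 20 >/dev/null; q; echo '[0, 0, 0, 0.0013, 0, 0, 0, 0, 0.0027, 0, 0, 0, 0, 0.004, 0, 0, 0, 0, 0.004, 0]' > rows.txt && python3 -m inch rows.txt>/dev/null; q
```

```text
{'dx': np.float64(-0.73), 'dy': np.float64(0.11), 'z': np.float64(112.39), 'F': array([-0.04, -0.47,  2.38]), 't': 25.45} [-0.21  0.    0.02]
{'dx': np.float64(-0.9), 'dy': np.float64(0.07), 'z': np.float64(109.46), 'F': array([ 0.34, -0.72,  1.35]), 't': 25.85} [-0.17 -0.08 -0.06]
```

Friction is steady at about 4 N, so the probe is sliding in. I'll keep going.

In the tool's units: 0.008 m / 0.75 = 0.0107, 0.006 m / 0.75 = 0.008.

```bash
q(){ python3 -c "
from h import *
print(st(),ctrl.sense()['torque'].round(2))"; }; echo '[0, 0, 0, 0.0027, 0, 0, 0, 0, 0.0053, 0, 0, 0, 0, 0.008, 0, 0, 0, 0, 0.0107, 0, 0, 0, 0, 0.0107, 0]' > rows.txt && python3 -m inch rows.txt >/dev/null; q; echo '[0, 0, 0, 0.0027, 0, 0, 0, 0, 0.0053, 0, 0, 0, 0, 0.008, 0, 0, 0, 0, 0.0107, 0, 0, 0, 0, 0.0107, 0]' > rows.txt && python3 -m inch rows.txt>/dev/null; q
```

```text
{'dx': np.float64(-1.07), 'dy': np.float64(0.05), 'z': np.float64(101.14), 'F': array([ 2.47,  0.08, -1.11]), 't': 26.35} [-0.16 -0.17 -0.02]
{'dx': np.float64(-1.1), 'dy': np.float64(0.04), 'z': np.float64(93.21), 'F': array([ 0.9 , -1.7 , -0.16]), 't': 26.85} [-0.18 -0.19 -0.03]
```

In the tool's units: 0.006 m / 0.75 = 0.008, 0.004 m / 0.75 = 0.0053.

```bash
q(){ python3 -c "
from h import *
print(st(),ctrl.sense()['torque'].round(2))"; }; echo '[0, 0, 0, 0.0027, 0, 0, 0, 0, 0.0053, 0, 0, 0, 0, 0.008, 0, 0, 0, 0, 0.008, 0]' > rows.txt && python3 -m inch rows.txt >/dev/null; q; echo '[0, 0, 0, 0.0027, 0, 0, 0, 0, 0.0053, 0, 0, 0, 0, 0.008, 0, 0, 0, 0, 0.008, 0]' > rows.txt && python3 -m inch rows.txt>/dev/null; q
```

```text
{'dx': np.float64(-1.12), 'dy': np.float64(0.04), 'z': np.float64(87.22), 'F': array([ 1.02, -1.26, -0.18]), 't': 27.25} [-0.14 -0.19  0.04]
{'dx': np.float64(-1.08), 'dy': np.float64(0.02), 'z': np.float64(81.22), 'F': array([ 1.98, -0.93,  0.65]), 't': 27.65} [-0.26 -0.2   0.02]
```

```bash
q(){ python3 -c "
from h import *
print(st(),ctrl.sense()['torque'].round(2))"; }; echo '[0, 0, 0, 0.0027, 0, 0, 0, 0, 0.0053, 0, 0, 0, 0, 0.008, 0, 0, 0, 0, 0.0107, 0, 0, 0, 0, 0.0133, 0, 0, 0, 0, 0.0133, 0]' > rows.txt && python3 -m inch rows.txt >/dev/null; q; echo '[0, 0, 0, 0.0013, 0, 0, 0, 0, 0.0027, 0, 0, 0, 0, 0.0027, 0]' > rows.txt && python3 -m inch rows.txt>/dev/null; q;  echo '[0, 0, 0, 0.0013, 0, 0, 0, 0, 0.0027, 0, 0, 0, 0, 0.0027, 0]' > rows.txt && python3 -m inch rows.txt>/dev/null; q
```

```text
{'dx': np.float64(-1.04), 'dy': np.float64(0.04), 'z': np.float64(71.17), 'F': array([ 2.  , -0.96, -0.23]), 't': 28.25} [-0.26 -0.18  0.05]
{'dx': np.float64(-1.03), 'dy': np.float64(0.1), 'z': np.float64(69.54), 'F': array([ 1.47, -1.82, -0.02]), 't': 28.55} [-0.31 -0.13 -0.02]
{'dx': np.float64(-1.0), 'dy': np.float64(0.08), 'z': np.float64(67.56), 'F': array([ 0.97, -1.2 ,  1.33]), 't': 28.85} [-0.31 -0.17 -0.  ]
```

In the tool's units: 0.001 m / 0.75 = 0.0013.

```bash
q(){ python3 -c "
from h import *
print(st(),ctrl.sense()['torque'].round(2))"; }; for i in 1; do echo '[0, 0, 0, 0.0013, 0, 0, 0, 0, 0.0013, 0]' > rows.txt && python3 -m inch rows.txt >/dev/null; q; echo '[0, 0, 0, 0.0013, 0, 0, 0, 0, 0.0013, 0]' > rows.txt && python3 -m inch rows.txt >/dev/null; q;echo '[0, 0, 0, 0.0013, 0, 0, 0, 0, 0.0013, 0]' > rows.txt && python3 -m inch rows.txt >/dev/null; q; done
```

```text
{'dx': np.float64(-1.02), 'dy': np.float64(0.09), 'z': np.float64(66.54), 'F': array([ 0.31, -0.71,  1.65]), 't': 29.05} [-0.27 -0.13  0.03]
{'dx': np.float64(-1.01), 'dy': np.float64(0.11), 'z': np.float64(65.86), 'F': array([ 1.27, -1.12,  3.41]), 't': 29.25} [-0.33 -0.06 -0.  ]
{'dx': np.float64(-0.73), 'dy': np.float64(0.19), 'z': np.float64(65.78), 'F': array([-0.43, -1.44,  7.72]), 't': 29.45} [-0.33  0.2  -0.03]
```

The stop is at 0.0658, where the flange should seat. I'll press a little more, then release and retreat.

In the tool's units: 0.0007 m / 0.75 = 0.0009, -0.0005 m / 0.75 = -0.0007.

```bash
q(){ python3 -c "
from h import *
print(st(),ctrl.sense()['torque'].round(2))"; }; echo '[0, -0.0007, 0, 0.0009, 0, 0, -0.0007, 0, 0.0009, 0]' > rows.txt && python3 -m inch rows.txt >/dev/null; q; echo '[0.03, 0, 0, -0.002, 0, 0.05, 0, 0, -0.002, 0, 0.05, 0, 0, -0.002, 0, 0.05, 0, 0, -0.002, 0, 0.05, 0, 0, -0.002, 0, 0.05, 0, 0, -0.002, 0]' > rows.txt && python3 -m inch rows.txt; echo '[0.05, 0, 0, -0.0133, 0, 0.05, 0, 0, -0.04, 0, 0.05, 0, 0, -0.0933, 0, 0.05, 0, 0, -0.1467, 0, 0.05, 0, 0, -0.1467, 0, 0.05, 0.0667, 0, -0.1467, 0, 0.05, 0.1333, 0, -0.1467, 0, 0.05, 0.2, 0, -0.1467, 0, 0.05, 0.2, 0, -0.1467, 0]' > rows.txt && python3 -m inch rows.txt
python3 - <<'E'
from h import *
ss=[ctrl.snapshot("scene") for _ in range(5)]; d=np.median([x[1] for x in ss],0)
c,M,o=cal("scene"); K=np.array([[c["fx"],0,c["cx"]],[0,c["fy"],c["cy"]],[0,0,1]]); vv,uu=np.mgrid[0:384,0:512]
q=cv2.undistortPoints(np.stack([uu,vv],-1).reshape(-1,1,2).astype(float),K,np.array([c["k1"],0,0,0,0.]))[:,0]
W=o+(np.c_[q,np.ones(len(q))]@M.T)*d.reshape(-1,1); X,Y,Z=W@hx-XW,W@hy-YW,W[:,2]
m=(abs(X)<.02)&(abs(Y)<.02)
t=m&(Z>.095)&(Z<.2); print("n",t.sum(),"top z pct",np.percentile(Z[t],[50,80,95,100]).round(4))
tp=m&(Z>.118)&(Z<.2); print("top face n",tp.sum(),"median",np.median(Z[tp]).round(4),"xy",X[tp].mean().round(4),Y[tp].mean().round(4))
for lo in np.arange(.086,.13,.006):
    k=m&(Z>lo)&(Z<lo+.006); print(round(lo+.003,3),k.sum(),(np.percentile(X[k],90)*1e3).round(1) if k.sum() else "",(np.percentile(Y[k],10)*1e3).round(1) if k.sum() else "")
print(st())
E
```

```text
{'dx': np.float64(-0.14), 'dy': np.float64(0.31), 'z': np.float64(65.64), 'F': array([-1.05, -2.08, 10.51]), 't': 29.65} [-0.31  0.33  0.03]
t: 30.25
tcp_pos: [0.5485, 0.1466, 0.0652]
tool_rot: [-0.183, -3.136, -0.0]
force: [0.7, -0.2, 0.4]
opening: 0.0499
grip_force: 0.0
t: 31.15
tcp_pos: [0.3922, 0.164, 0.175]
tool_rot: [-0.18, -3.131, 0.001]
force: [0.5, 0.0, 0.1]
opening: 0.0498
grip_force: 0.0
n 122 top z pct [0.1181 0.1266 0.1277 0.1288]
top face n 61 median 0.1262 xy 0.0074 -0.0024
0.089 19 18.1 -17.5
0.095 17 17.4 -13.4
0.101 14 17.7 -13.5
0.107 17 17.5 -13.3
0.113 13 17.5 -12.6
0.119 17 17.5 -13.0
0.125 45 16.7 -12.0
0.131 5 9.6 -6.3
{'dx': np.float64(-149.02), 'dy': np.float64(0.29), 'z': np.float64(175.72), 'F': array([ 0.41, -1.05,  0.51]), 't': 31.4}
```

The head top reads 0.127 (0.127 when fully seated) and the front face is vertical. The gripper is clear, so I'll hand in.

```bash
python3 -c "
from h import *
print(ctrl.close_job())"
```

```text
the job is handed in; nothing more can be done
None
```

The square-headed probe stands released and upright in the well with its flange down on the block (head top measured at 127 mm, where it should be). I handed the job in at about 31 s; no verdict was returned.

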